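# Unlock the sample case by feel

### The job

Unlock the sample case: take the key out of its stand and put it into the round keyhole on top of the lock, then, pressing only lightly, turn it gently back and forth until you feel its blade drop into the hidden slot. Push it fully home and turn it anticlockwise until the bolt is fully drawn back, never forcing the key, and leave it standing in the lock. Do not disturb the two small bottles.

Things in the scene. Friction and masses are not known exactly. Their poses are not given: they have to be found in the camera images.
- key: steel key, 88 mm tall, about 80 g, upright in its stand. Origin at the centre of the lower end, z up. Flat blade 18 mm along x, 4 mm along y, z = 0 to 8 mm; thin pin 7 mm in diameter, z = 8 to 15.5 mm; round stem 20 mm in diameter, z = 15.5 to 60 mm, with a 25 mm collar at z = 56 to 60 mm; above it the bow. Blade and bow lie in one plane (the key's x); a half turn about z makes no difference
- key_bow (a point): middle of the key's flat steel bow, the part to grip: 38 mm along the key's x, 10 mm thick along its y, 28 mm high; 74 mm above the key's origin, same axes
- key_stand: fixed grey plastic block, 64 x 64 x 36 mm on an 80 x 80 x 5 mm foot, with one round hole (22 mm in diameter, 30 mm deep) in its top for the key. Origin at the centre of the underside, z up; the key stands with its origin 6 mm above this
- case: fixed grey metal case, 120 mm along its x, 160 mm along its y, 60 mm high, with a two-leaf aluminium lid; on the lid a dark square lock housing 58 x 58 x 34 mm (top 94 mm above the counter) and, farther to +y, a steel keeper staple (top 82 mm above the counter). Origin at the centre of the underside, z up
- lock_mouth (a point): centre of the round keyhole in the lock housing's top face, 15 mm to -y of the case's origin, 94 mm above the counter; axes as the case's. The bore is upright, 21.3 mm in diameter, with a 3 mm lead-in. Between key and lock no more than 25 N
- lock_face (a point): point on the bore's axis 24 mm below the mouth. Within 2.5 mm above or below it (differs) is a sprung plate with the slot, 5.6 mm wide, 5 mm thick: 1.6 N to start, then 2 N per mm, 9 mm at most. Slot: 0 to 0.85 rad clockwise (from above) of the case's x, unseen. The plate does not turn; when the blade meets the slot it springs back up and the push falls away; slot play 0.09 rad each way
- bolt (a joint): brass bolt, 14 mm wide, in the 18 mm gap between lock housing and keeper: 0 m locked, 0.024 m fully drawn back (gap empty). The blade can turn only when fully home, the stem on the plate, 15.5 mm past it, blade below it. From about 0.15 to 0.65 rad anticlockwise of the case's x (from above) the blade draws the bolt, in proportion, drag 0.05 N m, to a hard stop that must not be forced
- bottle_drop: small round white bottle with a blue cap, 28 mm in diameter, 58 mm tall, loose; origin at the centre of the underside
- bottle_ctrl: small round white bottle with a yellow cap, 42 mm in diameter, 62 mm tall, loose; origin at the centre of the underside
Not all that is in view belongs to the job. Of the things that look like the case, the larger one is meant.

How it is judged:
On the way:
1. the key is in the lock's bore, at least 15 mm deep, with the bolt not yet moved (z of key in the frame of lock_mouth below -0.015 m and horizontal distance between key and lock_mouth below 0.006 m and value of joint bolt below 0.004 m), for 0.1 s.
At the end, for the whole second after the job is handed in: The bolt is drawn back (at least 16 of its 24 mm) and the key, let go, stands at rest in the lock with its blade past the slot (lower end at least 33 mm below the keyhole's mouth and within 6 mm of its axis) (value of joint bolt above 0.016 m and z of key in the frame of lock_mouth below -0.033 m and horizontal distance between key and lock_mouth below 0.006 m and linear speed of key below 0.02 m/s); the robot touches nothing.
It fails at once if the key was forced: more than 25 N between key and lock (contact force between key and case above 25 N).
It fails at once if a small bottle was pushed or knocked over (distance of any of bottle_drop, bottle_ctrl from where it was at the start of the episode above 0.02 m).
It also fails if it takes over 64 s, if anything falls off the work surface, if the arm or the gripper's body presses on something with over 40 N, if the wrist force passes 120 N, or if a joint passes its speed limit or range.

### The arm

A 6-joint arm with a two-finger parallel gripper is mounted at the origin on the work surface; the furniture and walls round the work are solid. World frame = base frame: x ahead of the robot, y to its left, z up, the work surface at z = 0. Lengths are in m, angles in rad, forces in N, time in s.
With the tool pointing down it reaches from about 0.425 to 0.95 m from the base axis. Payload 3.5 kg.
Tool frame: the origin (TCP) lies midway between the tips of the shut fingers; the grasp point (between the pads) lies 19 mm behind it (ctrl.tcp_to_grasp is the distance from the TCP to the grasp point, in m); z points along the fingers, x is the direction in which the jaws open and shut, and the axes are right-handed (so a half turn about z gives the same grasp; the last joint's range is limited). The gripper opens to 85 mm and grips with 20 to 120 N. Pads are 22 mm wide; open, the fingers measure 114 mm over their backs; the gripper's body (76 mm by 85 mm) begins 54 mm behind the grasp point. The pads swing forward as they close: fully open they stand 13 mm farther back than shut.
Start: joints at [-1.437, 0.286, 1.577, -0, 1.279, -0.15], TCP at [0.189, -0.648, 0.206] pointing down, gripper open.
Joint ranges: [-2.77, 2.77], [-0.9, 2.22], [0.21, 2.48], [-1.53, 4.67], [0.24, 2.81], [-2.84, 2.84]. Speed limits (rad/s): [2.79, 2.79, 3.14, 3.14, 3.14, 3.14].

### API

Orientations are given as a unit quaternion [x, y, z, w].
In Python, from plant import ctrl, cams, workorder, spotter gives the robot as it stands. The module is installed in compiled form; this text tells all that it offers.
- The arm moves only by the tool send_rows, never from a script. Its argument "motion" is one flat list of numbers, 5 for each row, row after row: the shift along the tool's x, y, z in cm, then the turn about the tool's z in rad, then the finger opening in cm, from 0 to 8.54. In form: [tx, ty, tz, spin, gripper, tx, ty, tz, spin, gripper, ...]. A call has 1 to 12 rows; each row shifts and turns the pose as measured when the row begins, along the tool's axes as they then stand; what a row does not reach is not made up. A row lasts 1/10 s, in which the tool goes at most 50 mm and 8.59 degrees, less where a joint would pass 70% of its speed; a pose out of reach is approached as far as the arm can. A call is refused whole if a number of a shift passes 5 or a number of a turn 0.15, either way. A call with a gripper value outside its range is refused whole. The fingers move at their own pace and stop on an object; "grip_force" is the grip in N (left out, the last holds). Time passes only in rows, so rows that do not move let the fingers close. It gives the time, the measured TCP pose, the force and the opening at its end, in the units of the state.
- ctrl.get_state(): the state, without advancing time (a new reading comes with each control period).
- cams.read_camera(name): name is "scene" or "top" or "wrist"; returns (picture, depth): 480x640x3 uint8, red, green, blue; 480x640 float32, m along the optical axis (not along the pixel's ray), 0 where there is no reading.
- cams.camera_params(name): a dict with "fx", "fy", "cx", "cy" (pixels), "xyz" and "attitude" of the camera in the world; the wrist camera has in their place "mount" (4x4, takes a point from camera to tool coordinates, whose origin is the TCP and whose axes are the tool frame's). Camera axes: x right, y down, z forward; pixel columns grow to the right and rows downward; lengths in m; the calibration is good to about 2 mm. A picture is of the moment at which its call begins: read the wrist's pose just before it. camera_params takes no time and is no camera call.
- workorder.sign_off(): hands the job in, once; it reports no verdict.
Trained networks look in the newest picture that a camera, given by its name, has taken for a name from the list of things; names that differ only in an ending like _2 or _b are one class to them, and where a whole thing is asked for, a point or a joint stands for the part that bears it (a point fixed in the world has none). Each returns a list of dicts, best first, with "conf" (0 to 1); they miss things now and then, are a little off and sometimes report something else, mostly with a low value. They report only what shows in the picture. A call takes as long as a camera call. They do not tell look-alikes from the thing itself.
- spotter.trace(target, camera): "mask" (480x640 bool, what is visible of it) and "bbox" ([left, top, width, height] in pixels, round what is visible of it).
The state is a dict: "time": time; "qpos": joint angles; "dq": joint speeds; "joint_efforts": joint torques, N m; "eef_pos": TCP position; "tcp_rot": TCP orientation; "contact_force": force on the tool from outside, world axes, zero at the start; "wrist_torque": the same for the moment, N m; "opening": opening from 0.0 (shut) to 1.0 (fully open).
Only numpy, scipy, OpenCV 4.12 (cv2) and the standard library are available. Lean on these libraries where they do the work, as an engineer would, in place of code of your own. Each camera call takes 0.05 s, during which the arm holds its last target.

## Working session

There is one attempt and no reset: what is moved stays moved. The work goes in short steps, Python scripts to look and compute and a tool call to move; the robot and the scene stay as the last step left them, time stands still between calls to the robot, and variables do not carry over. Pictures are saved under pics/ and viewed, and the job is handed in when it is done.

Besides the shell and the picture viewer there is one more tool, called after "Emit:" by a JSON object that holds its "api" and its "payload". send_rows: Moves the arm, as the interface text tells. Its arguments: {"type":"object","properties":{"motion":{"type":"array","items":{"type":"number"}},"grip_force":{"type":"number"}},"required":["motion"]}

```bash
mkdir -p pics; ls; python3 - <<'E'
from plant import ctrl,cams,workorder,spotter
import cv2
s=ctrl.get_state();print(s)
for n in ("scene","top"):
    p,d=cams.read_camera(n);cv2.imwrite(f"pics/{n}0.png",p[:,:,::-1]);print(n,cams.camera_params(n))
print(cams.camera_params("wrist"))
E
```

```text
pics
{'time': 0.0, 'qpos': array([-1.43705684e+00,  2.87226002e-01,  1.57819091e+00, -2.02808331e-05,
        1.27859404e+00, -1.50023030e-01]), 'dq': array([ 0.00045934, -0.00076245,  0.00062822,  0.00075032,  0.00050045,
       -0.00028471]), 'joint_efforts': array([-6.21084509e-04, -4.05981159e+01, -2.92626840e+01, -1.62815945e-04,
        5.70753735e-03,  5.33533964e-06]), 'eef_pos': array([ 0.18889029, -0.64727851,  0.20459949]), 'tcp_rot': array([ 0.7999917 , -0.60000985, -0.00085493, -0.00085512]), 'contact_force': array([ 0.77665768, -0.85585166, -0.00638702]), 'wrist_torque': array([ 0.02729743, -0.0571874 , -0.02315078]), 'opening': 1.0004999741246903}
scene {'fx': 577.6041249356617, 'fy': 577.6041249356617, 'cx': 318.7375598640801, 'cy': 236.63157109718463, 'xyz': array([-0.06184588,  0.59842075,  0.7203685 ]), 'attitude': array([-0.29964979,  0.84628901, -0.4188523 ,  0.13626321])}
top {'fx': 436.6496479011845, 'fy': 436.6496479011845, 'cx': 323.14857796052064, 'cy': 243.0764929607203, 'xyz': array([ 0.25519108, -0.0492871 ,  1.08574109]), 'attitude': array([ 0.70995957, -0.6985209 ,  0.05882828, -0.06756617])}
{'fx': 392.488684799492, 'fy': 392.488684799492, 'cx': 323.9436737466908, 'cy': 239.44891906729836, 'mount': array([[ 9.99999934e-01,  3.49815247e-04, -9.39549663e-05,
        -1.17213865e-03],
       [-3.12194954e-04,  9.63936047e-01,  2.66133801e-01,
        -6.71691251e-02],
       [ 1.83664240e-04, -2.66133754e-01,  9.63936093e-01,
        -1.68411225e-01],
       [ 0.00000000e+00,  0.00000000e+00,  0.00000000e+00,
         1.00000000e+00]])}
```

View pics/scene0.png

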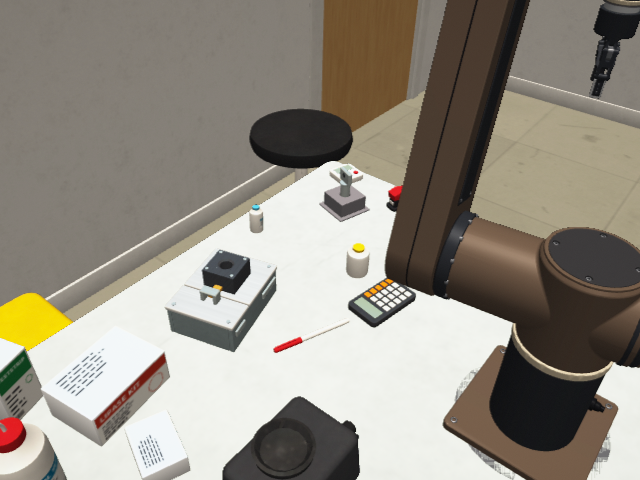

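View pics/top0.png

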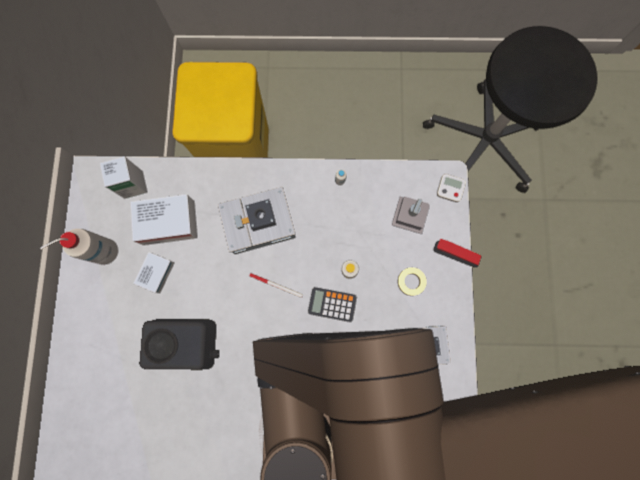

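The larger case is at top (257,220). A second grey object, partly hidden at about (440,342), is the small look-alike. The key and stand are at (411,212). Next I'll enlarge and measure these.

```bash
cat > h.py <<'E'
import numpy as np,cv2
from scipy.spatial.transform import Rotation as R
from plant import ctrl,cams,workorder,spotter
def cam(n,st=None):
    q=cams.camera_params(n)
    if n=="wrist":
        st=st or ctrl.get_state()
        T=np.eye(4);T[:3,:3]=R.from_quat(st['tcp_rot']).as_matrix();T[:3,3]=st['eef_pos']
        T=T@q['mount']
    else:
        T=np.eye(4);T[:3,:3]=R.from_quat(q['attitude']).as_matrix();T[:3,3]=q['xyz']
    return q,T
def ray(q,T,u,v):
    d=np.stack([(np.asarray(u)-q['cx'])/q['fx'],(np.asarray(v)-q['cy'])/q['fy'],np.ones(np.shape(u))],-1)
    return d@T[:3,:3].T
def cloud(q,T,d):
    v,u=np.mgrid[:480,:640]
    return ray(q,T,u,v)*d[...,None]+T[:3,3]
def onz(q,T,u,v,z):
    r=ray(q,T,u,v);return T[:3,3]+r*((z-T[2,3])/r[...,2:3])
def proj(q,T,P):
    p=(np.asarray(P)-T[:3,3])@T[:3,:3];return p[...,:2]/p[...,2:]*[q['fx'],q['fy']]+[q['cx'],q['cy']]
E
python3 - <<'E'
from h import *
for n in ("top","scene"):
    q,T=cam(n);p,d=cams.read_camera(n);np.savez(f"{n}0.npz",p=p,d=d)
    C=cloud(q,T,d)
    for t in ("case","key","key_stand","bottle_drop","bottle_ctrl"):
        for r in spotter.trace(t,n):
            m=r['mask']&(d>0); P=C[m]
            print(n,t,round(r['conf'],2),r['bbox'],np.median(P,0).round(3),'zmax',np.percentile(P[:,2],98).round(3), 'xy@z5mmrange',P[:,:2].min(0).round(3),P[:,:2].max(0).round(3))
    if n=="top":
        a=cv2.resize(p[170:270,200:320],None,fx=5,fy=5,interpolation=2);b=cv2.resize(p[170:250,375:455],None,fx=5,fy=5,interpolation=2)
        cv2.imwrite("pics/tc.png",a[:,:,::-1]);cv2.imwrite("pics/tk.png",b[:,:,::-1])
    else:
        cv2.imwrite("pics/sc.png",cv2.resize(p[150:350,160:400],None,fx=3,fy=3,interpolation=2)[:,:,::-1])
E
```

```text
top case 0.8 [425.9, 327.6, 26.1, 37.8] [ 0.21  -0.313  0.041] zmax 0.066 xy@z5mmrange [ 0.164 -0.333] [ 0.251 -0.146]
top case 0.59 [220.7, 187.9, 79.8, 67.0] [0.489 0.124 0.06 ] zmax 0.095 xy@z5mmrange [0.416 0.033] [0.6   0.238]
top key_stand 0.64 [391.7, 198.9, 39.4, 35.0] [ 0.516 -0.245  0.033] zmax 0.039 xy@z5mmrange [ 0.48  -0.303] [ 0.576 -0.208]
top key_stand 0.19 [220.8, 187.7, 75.4, 69.9] [0.489 0.124 0.06 ] zmax 0.096 xy@z5mmrange [0.416 0.035] [0.575 0.221]
top bottle_drop 0.51 [333.7, 171.0, 11.8, 14.8] [ 0.611 -0.074  0.046] zmax 0.059 xy@z5mmrange [ 0.603 -0.089] [ 0.627 -0.062]
top bottle_ctrl 0.56 [339.5, 261.3, 20.3, 20.0] [ 0.379 -0.099  0.05 ] zmax 0.063 xy@z5mmrange [ 0.362 -0.123] [ 0.41 -0.08]
scene case 0.72 [164.1, 248.6, 111.9, 103.4] [0.476 0.152 0.061] zmax 0.096 xy@z5mmrange [ 0.416 -0.018] [0.643 0.223]
scene key 0.72 [247.6, 203.8, 17.5, 27.3] [ 0.612 -0.068  0.036] zmax 0.059 xy@z5mmrange [ 0.603 -0.085] [ 0.628 -0.059]
scene key_stand 0.85 [321.9, 189.7, 49.2, 31.6] [ 0.512 -0.236  0.026] zmax 0.039 xy@z5mmrange [ 0.479 -0.309] [ 0.594 -0.205]
scene bottle_drop 0.74 [248.4, 206.2, 17.5, 24.6] [ 0.612 -0.069  0.034] zmax 0.059 xy@z5mmrange [ 0.603 -0.878] [ 1.424 -0.059]
scene bottle_ctrl 0.69 [344.7, 244.9, 22.0, 30.9] [ 0.375 -0.088  0.041] zmax 0.064 xy@z5mmrange [ 0.362 -0.122] [ 0.423 -0.076]
```

```bash
ls pics
```

```text
sc.png
scene0.png
tc.png
tk.png
top0.png
```

View pics/tc.png

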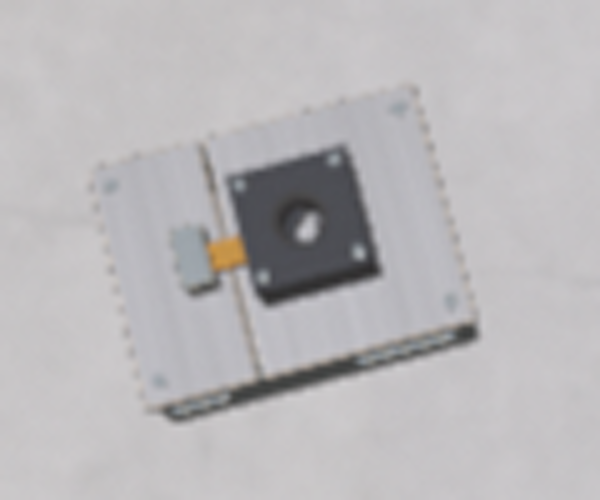

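View pics/tk.png

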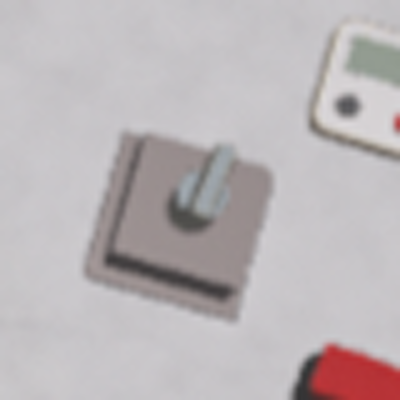

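View pics/sc.png

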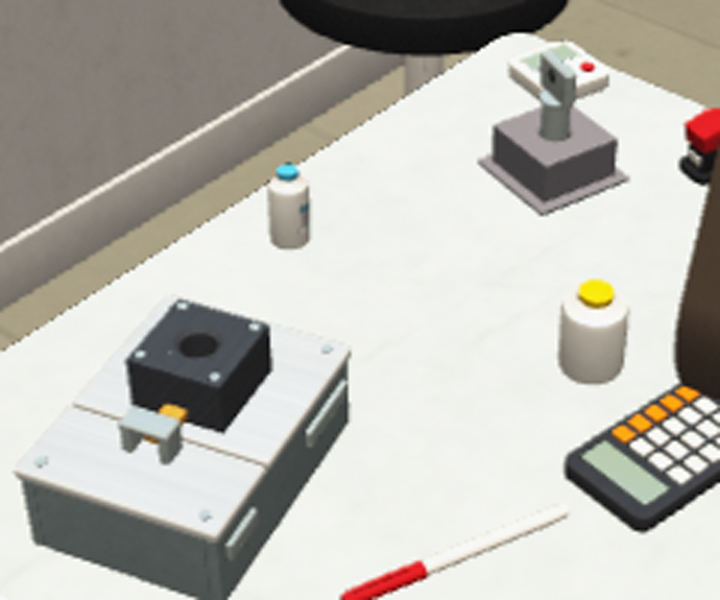

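```bash
python3 - <<'E'
from h import *
z=np.load("top0.npz");p,d=z['p'],z['d'];q,T=cam("top");C=cloud(q,T,d)
def rect(m,name):
    P=C[m];r=cv2.minAreaRect((P[:,:2]*1000).astype(np.float32));print(name,m.sum(),'center',np.round(r[0],1),'size',np.round(r[1],1),'ang',round(r[2],1),'medz',np.median(P[:,2]).round(4))
X,Y,Z=C[...,0],C[...,1],C[...,2]
box=(X>.4)&(X<.62)&(Y>.02)&(Y<.25)
rect(box&(abs(Z-.06)<.006),'lid')
rect(box&(abs(Z-.094)<.004),'lock')
rect(box&(abs(Z-.079)<.006),'staple')
box=(X>.45)&(X<.6)&(Y>-.32)&(Y<-.19)
rect(box&(abs(Z-.036)<.005),'stand')
m=box&(Z>.06)&(Z<.11);rect(m,'key');print(C[m].round(3))
z=np.load("scene0.npz");d=z['d'];q,T=cam("scene");C=cloud(q,T,d)
X,Y,Z=C[...,0],C[...,1],C[...,2]
box=(X>.45)&(X<.6)&(Y>-.32)&(Y<-.19)
m=box&(Z>.068)&(Z<.11);rect(m,'key')
rect(box&(Z>.045)&(Z<.064),'stem')
box=(X>.4)&(X<.62)&(Y>.02)&(Y<.25)
rect(box&(abs(Z-.094)<.004),'lock')
E
```

```text
lid 2529 center [497.8 128.6] size [124.7 164.2] ang 16.5 medz 0.0595
lock 524 center [502.3 114.2] size [58.9 58.1] ang 16.4 medz 0.0936
staple 146 center [493.8 129.1] size [50.9 91.5] ang 16.9 medz 0.0804
stand 535 center [ 513.5 -277.7] size [125.4  74.9] ang 62.5 medz 0.0349
key 119 center [ 526.4 -255.7] size [22.3 35.6] ang 41.0 medz 0.0901
[[ 0.543 -0.259  0.093]
 [ 0.542 -0.26   0.097]
 [ 0.544 -0.264  0.09 ]
 [ 0.542 -0.257  0.091]
 [ 0.541 -0.259  0.093]
 [ 0.542 -0.262  0.09 ]
 [ 0.54  -0.263  0.095]
 [ 0.541 -0.266  0.092]
 [ 0.542 -0.256  0.082]
 [ 0.539 -0.256  0.092]
 [ 0.539 -0.259  0.089]
 [ 0.538 -0.261  0.094]
 [ 0.538 -0.263  0.094]
 [ 0.538 -0.266  0.093]
 [ 0.536 -0.254  0.093]
 [ 0.536 -0.256  0.094]
 [ 0.536 -0.259  0.092]
 [ 0.535 -0.26   0.096]
 [ 0.536 -0.263  0.094]
 [ 0.539 -0.255  0.074]
 [ 0.534 -0.254  0.092]
 [ 0.533 -0.256  0.096]
 [ 0.534 -0.259  0.091]
 [ 0.534 -0.261  0.092]
 [ 0.534 -0.263  0.093]
 [ 0.539 -0.255  0.065]
 [ 0.533 -0.253  0.086]
 [ 0.532 -0.254  0.091]
 [ 0.532 -0.257  0.09 ]
 [ 0.531 -0.258  0.094]
 [ 0.532 -0.261  0.091]
 [ 0.5
[... 1612 characters left out ...]
0.246  0.094]
 [ 0.512 -0.249  0.091]
 [ 0.512 -0.251  0.093]
 [ 0.512 -0.253  0.093]
 [ 0.519 -0.261  0.067]
 [ 0.519 -0.264  0.064]
 [ 0.513 -0.244  0.08 ]
 [ 0.512 -0.246  0.083]
 [ 0.51  -0.247  0.091]
 [ 0.509 -0.249  0.093]
 [ 0.51  -0.251  0.092]
 [ 0.517 -0.26   0.062]
 [ 0.516 -0.261  0.065]
 [ 0.511 -0.245  0.075]
 [ 0.511 -0.247  0.077]
 [ 0.509 -0.248  0.083]
 [ 0.509 -0.25   0.084]
 [ 0.511 -0.246  0.068]
 [ 0.51  -0.248  0.073]
 [ 0.509 -0.249  0.077]
 [ 0.51  -0.253  0.072]]
key 169 center [ 525.5 -253.3] size [12.4 43.3] ang 70.2 medz 0.0858
stem 67 center [ 526.6 -251.3] size [20.5 17.2] ang 16.5 medz 0.0541
lock 829 center [503.9 114.8] size [60.3 63. ] ang 17.0 medz 0.0949
```

The pictures show:
- **Case:** the large one (top 257,220) has lock centre about (0.503, 0.114) and x axis at about +16.5°. Its lid measures 125x164, which fits. The one at (440,342) is smaller.
- **Key:** about (0.526, -0.255), bow direction about -20°.

I'll move over the key and look with the wrist camera.

Emit:
{"api": "send_rows", "payload": {"motion": [-2.36, -3.61, 0, 0, 8.5, -2.36, -3.61, 0, 0, 8.5, -2.36, -3.61, 0, 0, 8.5, -2.36, -3.61, 0, 0, 8.5, -2.36, -3.61, 0, 0, 8.5, -2.36, -3.61, 0, 0, 8.5, -2.36, -3.61, 0, 0, 8.5, -2.36, -3.61, 0, 0, 8.5, -2.36, -3.61, 0, 0, 8.5, -2.36, -3.61, 0, 0, 8.5, -2.36, -3.61, 0, 0, 8.5, -2.36, -3.61, 0, 0, 8.5], "grip_force": 60}}

```text
time: 1.9
eef_pos: [0.5354, -0.2465, 0.2073]
tcp_rot: [0.797, -0.605, 0.004, 0.002]
contact_force: [0.6, -0.3, 0.3]
opening: 0.993
```

Emit:
{"api": "send_rows", "payload": {"motion": [0, 0, 0, 0.127, 8.5, 0, 0, 0, 0.127, 8.5, 0, 0, 0, 0.127, 8.5, 0, 0, 0, 0.127, 8.5, 0, 0, 0, 0.127, 8.5, 0, 0, 0, 0, 8.5]}}

```text
time: 2.5
eef_pos: [0.5399, -0.2394, 0.2082]
tcp_rot: [-0.563, 0.827, -0.004, 0.001]
contact_force: [0.4, -0.4, -0.8]
opening: 0.995
```

```bash
python3 - <<'E'
from h import *
s=ctrl.get_state();q,T=cam("wrist",s);p,d=cams.read_camera("wrist");np.savez("w1.npz",p=p,d=d,T=T)
print(s['eef_pos'],s['tcp_rot'],s['qpos'])
cv2.imwrite("pics/w1.png",p[:,:,::-1])
C=cloud(q,T,d);X,Y,Z=C[...,0],C[...,1],C[...,2]
box=(abs(X-.526)<.06)&(abs(Y+.255)<.06)
for a,b in((.087,.105),(.06,.0685),(.07,.105)):
    m=box&(Z>a)&(Z<b);P=C[m];r=cv2.minAreaRect((P[:,:2]*1000).astype(np.float32));print(a,m.sum(),r,np.median(P,0).round(4),P[:,2].max())
E
```

```text
[ 0.53991741 -0.23944943  0.20815585] [-5.62568990e-01  8.26737958e-01 -4.45289735e-03  8.07116738e-04] [-0.58823265  0.09549     1.79324664 -0.00195249  1.24399657  1.35898493]
0.087 667 ((528.990478515625, -255.20938110351562), (10.24236011505127, 37.99156188964844), 66.26121520996094) [ 0.5299 -0.2553  0.094 ] 0.09636501439642647
0.06 277 ((529.2466430664062, -255.40257263183594), (23.655641555786133, 21.74677848815918), 70.26888275146484) [ 0.5298 -0.2501  0.0664] 0.06841076603139207
0.07 764 ((529.000732421875, -255.16119384765625), (10.30476188659668, 37.967796325683594), 67.03136444091797) [ 0.5311 -0.2553  0.0937] 0.09636501439642647
```

View pics/w1.png

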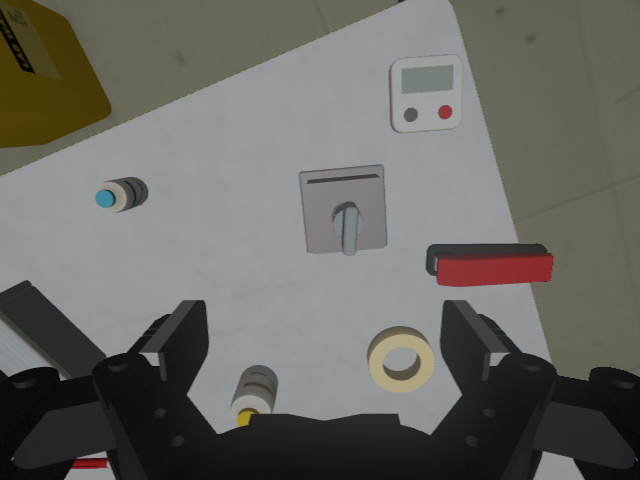

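The bow reads 38.0 x 10.2 mm at z = 0.094, as it should, centred at (0.529, -0.2552) with key x at -23.3°. The fingertips have to stay above the collar top (z = 0.066), so I'll grip with the TCP at about 0.0675.

```bash
cat >> h.py <<'E'
def go(x,y,z,ang=None,s=None):
    """tool shift (cm) and spin to bring TCP to xyz with tool-x at world angle ang(deg)"""
    s=s or ctrl.get_state();M=R.from_quat(s['tcp_rot']).as_matrix()
    a=np.degrees(np.arctan2(M[1,0],M[0,0]))
    dl=M.T@(np.array([x,y,z])-s['eef_pos'])*100
    sp=0 if ang is None else -np.radians((ang-a+180)%360-180)
    print('t',s['time'],'pos',s['eef_pos'].round(4),'toolx deg',a.round(2),'toolz',M[:,2].round(4),'F',s['contact_force'].round(2),'Tq',s['wrist_torque'].round(3),'open',round(s['opening'],3)) 
    print('  shift cm',dl.round(2),'spin',round(sp,4),'q6',s['qpos'][5].round(3))
E
python3 -c "
from h import *
go(.529,-.2552,.15,-113.3)"
```

```text
t 2.55 pos [ 0.5399 -0.2395  0.2082] toolx deg -111.41 toolz [ 0.0064 -0.0065 -1.    ] F [ 0.25 -0.31 -0.16] Tq [-0.005 -0.007  0.005] open 0.994
  shift cm [1.84 0.49 5.82] spin 0.0329 q6 1.357
```

Emit:
{"api": "send_rows", "payload": {"motion": [0.9, 0.25, 1.5, 0.033, 8.5, 0.9, 0.25, 2, 0, 8.5, 0, 0, 2, 0, 8.5, 0, 0, 0, 0, 8.5, 0, 0, 0, 0, 8.5]}}

```text
time: 3.05
eef_pos: [0.5267, -0.2569, 0.1491]
tcp_rot: [-0.551, 0.835, -0.004, 0.0]
contact_force: [-0.1, 0.2, -0.1]
opening: 0.996
```

```bash
python3 -c "
from h import *
go(.529,-.2552,.0675,-113.3)"
```

```text
t 3.05 pos [ 0.5267 -0.2569  0.1491] toolx deg -113.19 toolz [ 0.0056 -0.0071 -1.    ] F [-0.09  0.22 -0.06] Tq [-0.024 -0.01   0.007] open 0.996
  shift cm [-0.28 -0.09  8.16] spin 0.0019 q6 1.351
```

Emit:
{"api": "send_rows", "payload": {"motion": [-0.28, -0.09, 2, 0, 8.5, 0, 0, 2, 0, 8.5, 0, 0, 2, 0, 8.5, 0, 0, 1.5, 0, 8.5, 0, 0, 0, 0, 8.5, 0, 0, 0, 0, 8.5]}}

```text
time: 3.65
eef_pos: [0.5322, -0.2584, 0.0773]
tcp_rot: [-0.551, 0.834, -0.009, 0.002]
contact_force: [-0.6, 0.6, -0.4]
opening: 1.001
```

```bash
python3 -c "
from h import *
go(.529,-.2552,.0675,-113.3)
s=ctrl.get_state();q,T=cam('wrist',s);p,d=cams.read_camera('wrist')
cv2.imwrite('pics/w2.png',p[:,:,::-1])
C=cloud(q,T,d);X,Y,Z=C[...,0],C[...,1],C[...,2]
m=(abs(X-.529)<.03)&(abs(Y+.255)<.03)&(Z>.085)&(Z<.1);P=C[m];print(cv2.minAreaRect((P[:,:2]*1000).astype(np.float32)),np.median(P[:,2]))
"
```

```text
t 3.65 pos [ 0.5322 -0.2584  0.0773] toolx deg -113.11 toolz [ 0.0134 -0.0132 -0.9998] F [-0.62  0.6  -0.36] Tq [-0.023 -0.001 -0.081] open 1.001
  shift cm [-0.17  0.43  0.97] spin 0.0033 q6 1.354
((529.2372436523438, -255.53753662109375), (9.990845680236816, 37.65718460083008), 66.52092742919922) 0.09401633306859436
```

View pics/w2.png

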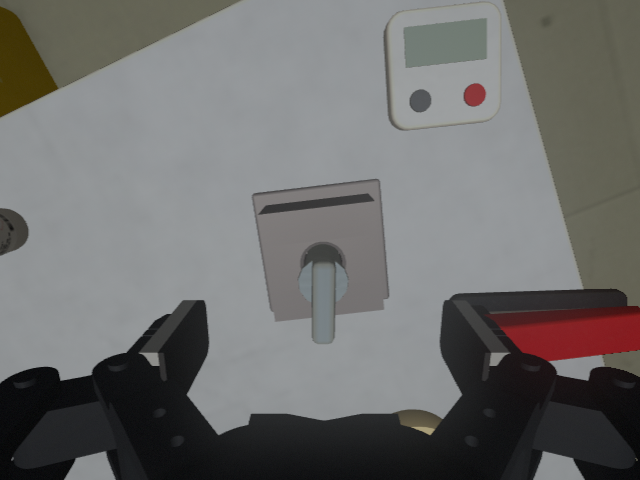

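The key measures the same from here. The tool's tilt has crept to about 1°, so I'll check whether it drifts while idle or only while moving.

Emit:
{"api": "send_rows", "payload": {"motion": [0, 0, 0, 0, 8.5, 0, 0, 0, 0, 8.5, 0, 0, 0, 0, 8.5]}}

```text
time: 4.0
eef_pos: [0.5337, -0.2594, 0.0805]
tcp_rot: [-0.551, 0.834, -0.012, 0.003]
contact_force: [-0.1, 0.7, 0.5]
opening: 0.996
```

```bash
python3 -c "
from h import *
go(.529,-.2552,.0675,-113.3);print(ctrl.get_state()['dq'].round(4))"
```

```text
t 4.0 pos [ 0.5337 -0.2594  0.0805] toolx deg -113.11 toolz [ 0.0176 -0.0161 -0.9997] F [-0.14  0.66  0.48] Tq [ 0.018 -0.006 -0.006] open 0.996
  shift cm [-0.21  0.63  1.28] spin 0.0034 q6 1.354
[-0.001  -0.0077 -0.0079  0.0003  0.0008  0.0001]
```

Emit:
{"api": "send_rows", "payload": {"motion": [0, 0, -2, 0, 8.5, 0, 0, -2, 0, 8.5, 0, 0, -2, 0, 8.5, 0, 0, 0, 0, 8.5]}}

```text
time: 4.4
eef_pos: [0.5329, -0.2586, 0.1433]
tcp_rot: [-0.551, 0.834, -0.012, 0.003]
contact_force: [0.8, 0.3, 1.3]
opening: 0.998
```

```bash
python3 -c "
from h import *
go(.529,-.2552,.0675,-113.3);print(ctrl.get_state()['dq'].round(4))"
```

```text
t 4.4 pos [ 0.5329 -0.2586  0.1433] toolx deg -113.1 toolz [ 0.0183 -0.0167 -0.9997] F [0.82 0.3  1.28] Tq [ 0.02   0.082 -0.005] open 0.998
  shift cm [-0.22  0.67  7.57] spin 0.0035 q6 1.354
[-0.0015  0.0197  0.0375  0.0008 -0.0087 -0.0009]
```

Emit:
{"api": "send_rows", "payload": {"motion": [0, 0, 0, 0, 8.5]}}

```text
time: 4.5
eef_pos: [0.5328, -0.2585, 0.1433]
tcp_rot: [-0.551, 0.834, -0.012, 0.003]
contact_force: [0.3, 0.3, -0.8]
opening: 0.997
```

```bash
python3 -c "
from h import *
go(.529,-.2552,.0675,-113.3);s=ctrl.get_state();print(s['qpos'].round(4),s['joint_efforts'].round(3))"
```

```text
t 4.5 pos [ 0.5328 -0.2585  0.1433] toolx deg -113.1 toolz [ 0.0187 -0.0169 -0.9997] F [ 0.26  0.35 -0.77] Tq [ 0.073 -0.032 -0.004] open 0.997
  shift cm [-0.22  0.66  7.56] spin 0.0036 q6 1.354
[-0.6216  0.1508  1.856  -0.0032  1.1097  1.3536] [-1.1000e-02 -3.4723e+01 -2.8669e+01 -6.0000e-03 -7.5000e-02  0.0000e+00]
```

Emit:
{"api": "send_rows", "payload": {"motion": [0, 0, 0, 0, 8.5, 0, 0, 0, 0, 8.5, 0, 0, 0, 0, 8.5, 0, 0, 0, 0, 8.5]}}

```text
time: 4.9
eef_pos: [0.5312, -0.2574, 0.1395]
tcp_rot: [-0.551, 0.834, -0.01, 0.002]
contact_force: [-0.6, -0.3, 0.8]
opening: 0.995
```

```bash
python3 -c "
from h import *
go(.529,-.2552,.0675,-113.3);s=ctrl.get_state();print(s['qpos'].round(4),s['joint_efforts'].round(3))"
```

```text
t 4.9 pos [ 0.5312 -0.2574  0.1395] toolx deg -113.1 toolz [ 0.0141 -0.0137 -0.9998] F [-0.56 -0.29  0.77] Tq [ 0.011 -0.032  0.01 ] open 0.995
  shift cm [-0.17  0.42  7.19] spin 0.0035 q6 1.354
[-0.6217  0.1542  1.8597 -0.0033  1.1084  1.3536] [ 4.0000e-03 -3.3754e+01 -2.7567e+01 -6.0000e-03 -4.4000e-02  0.0000e+00]
```

The drift is a controller after-effect: it creeps back against the last motion and then dies out. I'll use slower moves with settling rows.

Emit:
{"api": "send_rows", "payload": {"motion": [-0.17, 0.2, 0.8, 0, 8.5, 0, 0.2, 0.8, 0, 8.5, 0, 0, 0.8, 0, 8.5, 0, 0, 0.8, 0, 8.5, 0, 0, 0.8, 0, 8.5, 0, 0, 0.8, 0, 8.5, 0, 0, 0.8, 0, 8.5, 0, 0, 0.6, 0, 8.5, 0, 0, 0.3, 0, 8.5, 0, 0, 0.2, 0, 8.5, 0, 0, 0.1, 0, 8.5, 0, 0, 0.1, 0, 8.5]}}

```text
time: 6.1
eef_pos: [0.5279, -0.2544, 0.062]
tcp_rot: [-0.551, 0.834, -0.008, 0.001]
contact_force: [-0.0, -0.5, -0.3]
opening: 0.994
```

```bash
python3 -c "
from h import *
go(.529,-.2554,.0675,-113.4)"
```

```text
t 6.1 pos [ 0.5279 -0.2544  0.062 ] toolx deg -113.1 toolz [ 0.0112 -0.0116 -0.9999] F [-0.04 -0.53 -0.3 ] Tq [ 0.02  -0.039 -0.01 ] open 0.994
  shift cm [ 0.06 -0.15 -0.54] spin 0.0052 q6 1.355
```

Emit:
{"api": "send_rows", "payload": {"motion": [0.06, -0.15, -0.3, 0.005, 8.5, 0, 0, -0.2, 0, 8.5, 0, 0, -0.1, 0, 8.5, 0, 0, 0, 0, 8.5, 0, 0, 0, 0, 8.5]}}

```text
time: 6.6
eef_pos: [0.53, -0.2561, 0.0702]
tcp_rot: [-0.549, 0.836, -0.009, 0.002]
contact_force: [0.3, 0.7, 0.6]
opening: 0.996
```

```bash
python3 -c "
from h import *
go(.529,-.2554,.0675,-113.4)"
```

```text
t 6.6 pos [ 0.53   -0.2561  0.0702] toolx deg -113.41 toolz [ 0.0135 -0.0133 -0.9998] F [0.29 0.72 0.61] Tq [0.038 0.049 0.051] open 0.996
  shift cm [-0.03  0.13  0.26] spin -0.0002 q6 1.36
```

Emit:
{"api": "send_rows", "payload": {"motion": [0, 0.13, 0.15, 0, 4.0, 0, 0, 0.05, 0, 2.5, 0, 0, 0, 0, 2.5, 0, 0, 0, 0, 2.5]}}

```text
time: 7.0
eef_pos: [0.5285, -0.2554, 0.0678]
tcp_rot: [-0.549, 0.836, -0.009, 0.002]
contact_force: [-0.1, 0.3, -0.3]
opening: 0.325
```

```bash
python3 -c "
from h import *
go(.529,-.2554,.068,-113.4)"
```

```text
t 7.0 pos [ 0.5285 -0.2554  0.0678] toolx deg -113.41 toolz [ 0.0131 -0.013  -0.9998] F [-0.07  0.32 -0.32] Tq [ 0.011 -0.002  0.028] open 0.325
  shift cm [-0.02 -0.05 -0.02] spin -0.0002 q6 1.36
```

Emit:
{"api": "send_rows", "payload": {"motion": [0, 0, 0, 0, 0.6, 0, 0, 0, 0, 0.6, 0, 0, 0, 0, 0.6, 0, 0, 0, 0, 0.6], "grip_force": 70}}

```text
time: 7.4
eef_pos: [0.5286, -0.2555, 0.0678]
tcp_rot: [-0.549, 0.836, -0.009, 0.002]
contact_force: [-0.7, 0.6, 0.3]
opening: 0.084
```

```bash
python3 -c "
from h import *
go(.529,-.2554,.2,-113.4)
p,d=cams.read_camera('wrist')
cv2.imwrite('pics/w3.png',p[:,:,::-1])"
```

```text
t 7.4 pos [ 0.5286 -0.2555  0.0678] toolx deg -113.41 toolz [ 0.0132 -0.013  -0.9998] F [-0.68  0.57  0.26] Tq [-0.007 -0.009  0.066] open 0.084
  shift cm [  0.07  -0.27 -13.22] spin -0.0002 q6 1.36
```

View pics/w3.png

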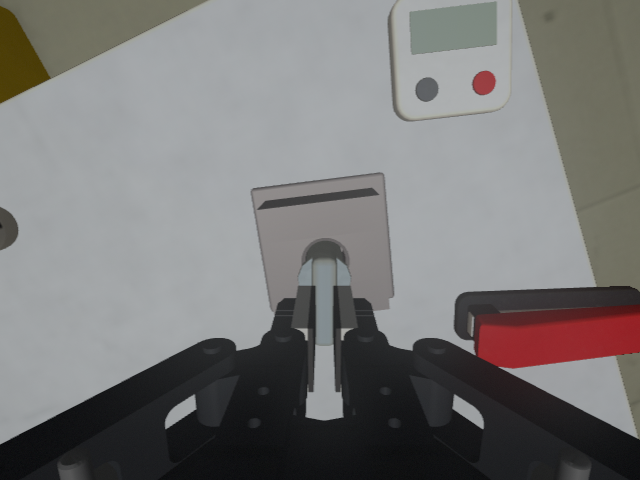

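The bow is gripped, with the key at (323,290) between the pads. Now I'll lift it.

Emit:
{"api": "send_rows", "payload": {"motion": [0, -0.02, -1, 0, 0.6, 0, -0.02, -1, 0, 0.6, 0, -0.02, -1, 0, 0.6, 0, -0.02, -1, 0, 0.6, 0, -0.02, -1.2, 0, 0.6, 0, -0.02, -1.5, 0, 0.6, 0, -0.02, -1.5, 0, 0.6, 0, -0.02, -1.5, 0, 0.6, 0, 0, -1.5, 0, 0.6, 0, 0, -1, 0, 0.6, 0, 0, -0.5, 0, 0.6, 0, 0, 0, 0, 0.6]}}

```text
time: 8.65
eef_pos: [0.529, -0.2547, 0.209]
tcp_rot: [-0.549, 0.836, -0.011, 0.003]
contact_force: [0.6, -0.6, -1.6]
opening: 0.082
```

```bash
python3 -c "
from h import *
go(.503,.114,.205,-113.4)
"
```

```text
t 8.65 pos [ 0.529  -0.2547  0.209 ] toolx deg -113.41 toolz [ 0.0169 -0.0156 -0.9997] F [ 0.57 -0.59 -1.62] Tq [-0.003  0.003 -0.003] open 0.082
  shift cm [-32.81  17.04  -0.22] spin -0.0002 q6 1.36
```

Emit:
{"api": "send_rows", "payload": {"motion": [-1.5, 0.8, 0, 0, 0.6, -3, 1.6, 0, 0, 0.6, -3.3, 1.7, 0, 0, 0.6, -3.3, 1.7, 0, 0, 0.6, -3.3, 1.7, 0, 0, 0.6, -3.3, 1.7, 0, 0, 0.6, -3.3, 1.7, 0, 0, 0.6, -3.3, 1.7, 0, 0, 0.6, -3.3, 1.7, 0, 0, 0.6, -2.5, 1.3, 0, 0, 0.6, -1.2, 0.6, 0, 0, 0.6, 0, 0, 0, 0.1, 0.6]}}

```text
time: 9.85
eef_pos: [0.4912, 0.1209, 0.1911]
tcp_rot: [-0.506, 0.863, -0.001, -0.004]
contact_force: [-0.2, 0.0, 0.0]
opening: 0.08
```

Emit:
{"api": "send_rows", "payload": {"motion": [0, 0, 0, 0, 0.6, 0, 0, 0, 0, 0.6, 0, 0, 0, 0, 0.6]}}

```text
time: 10.15
eef_pos: [0.4881, 0.1228, 0.1885]
tcp_rot: [-0.508, 0.861, 0.001, -0.007]
contact_force: [0.0, 0.0, -0.9]
opening: 0.081
```

```bash
python3 - <<'E'
from h import *
go(.503,.114,.205,-119.3)
s=ctrl.get_state();q,T=cam("wrist",s);p,d=cams.read_camera("wrist");np.savez("w4.npz",p=p,d=d,T=T)
cv2.imwrite("pics/w4.png",p[:,:,::-1])
C=cloud(q,T,d);Z=C[...,2]
box=(abs(C[...,0]-.503)<.07)&(abs(C[...,1]-.114)<.07)
m=box&(abs(Z-.094)<.004);P=C[m];print(m.sum(),cv2.minAreaRect((P[:,:2]*1000).astype(np.float32)),np.median(P[:,2]))
for n in("scene",):
    p,d=cams.read_camera(n);cv2.imwrite("pics/s4.png",cv2.resize(p[120:360,120:440],None,fx=2.5,fy=2.5,interpolation=2)[:,:,::-1])
E
```

```text
t 10.15 pos [0.4881 0.1228 0.1885] toolx deg -118.93 toolz [-0.0119 -0.0055 -0.9999] F [ 0.01  0.02 -0.94] Tq [-0.026  0.034 -0.016] open 0.081
  shift cm [ 0.07 -1.72 -1.67] spin 0.0065 q6 2.125
6055 ((503.8826904296875, 114.7574234008789), (58.516876220703125, 58.37034225463867), 16.45574188232422) 0.09445535922577314
```

View pics/w4.png

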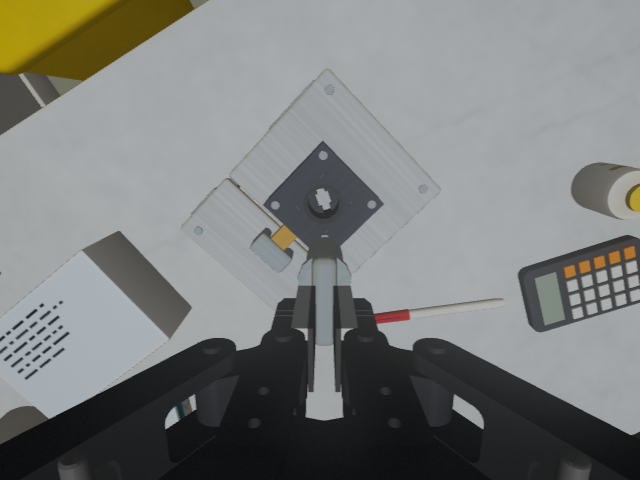

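View pics/s4.png

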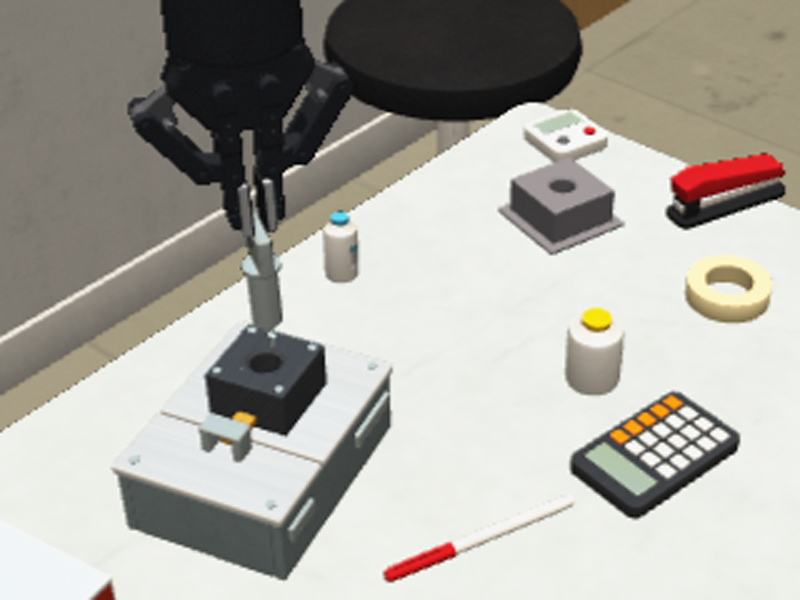

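Lock by wrist camera: centre (0.5039, 0.1148), top z 0.0945, x axis at 16.5°. The earlier estimates agree. The key is held over it and still tilted slightly. I'll add a helper that tracks the key tip through the grasp transform.

```bash
cat >> h.py <<'E'
def kt():
    Mg=R.from_quat([-0.549,0.836,-0.009,0.002]).as_matrix()
    # exact tool axis at grasp
    z=np.array([.0132,-.013,-.9998]);a=np.radians(-113.41);x=np.array([np.cos(a),np.sin(a),0]);x-=z*(x@z);x/=np.linalg.norm(x)
    Mg=np.stack([x,np.cross(z,x),z],1)
    tg=np.array([.5286,-.2555,.0678])
    ax=Mg.T@np.array([0,0,-1.]) ; tip=Mg.T@(np.array([.5291,-.2554,.006])-tg)
    kx=Mg.T@np.array([np.cos(np.radians(-23.4)),np.sin(np.radians(-23.4)),0])
    return tip,ax,kx
LOCK=np.array([.5039,.1148,.094]);CA=16.46
def key(goal=None,ang=None):
    s=ctrl.get_state();M=R.from_quat(s['tcp_rot']).as_matrix();tip,ax,kx=kt()
    t=s['eef_pos']+M@tip; a=M@ax; k=M@kx; ka=np.degrees(np.arctan2(k[1],k[0]))
    print('t %.2f tcp'%s['time'],s['eef_pos'].round(4),'tip-mouth mm',((t-LOCK)*1e3).round(1),'axis tilt',a[:2].round(4),'cw of case rad',np.radians(CA-ka).round(3),'F',s['contact_force'].round(2),'Tq',s['wrist_torque'].round(3),'q6',s['qpos'][5].round(2),'op',round(s['opening'],3))
    if goal is not None: print('   shift cm',(M.T@(LOCK+np.array(goal)-t)*100).round(2), '' if ang is None else 'spin %.3f'%(ang-np.radians(CA-ka)))
    return s
E
python3 -c "
from h import *
key([0,0,.025],.80)"
```

```text
t 10.25 tcp [0.4884 0.1226 0.1887] tip-mouth mm [-16.4   8.4  32.9] axis tilt [-0.0234  0.0087] cw of case rad 0.793 F [ 0.5  -0.34 -1.14] Tq [ 0.03  -0.046 -0.067] q6 2.13 op 0.076
   shift cm [-0.07 -1.85  0.78] spin 0.007
```

Emit:
{"api": "send_rows", "payload": {"motion": [0, -0.6, 0, 0, 0.6, 0, -0.6, 0, 0, 0.6, 0, -0.5, 0, 0, 0.6, 0, -0.15, 0, 0, 0.6, 0, 0, 0, 0, 0.6, 0, 0, 0, 0, 0.6, 0, 0, 0, 0, 0.6]}}

```text
time: 10.95
eef_pos: [0.5071, 0.1111, 0.1888]
tcp_rot: [-0.507, 0.862, 0.0, -0.006]
contact_force: [0.1, -0.0, -0.5]
opening: 0.077
```

```bash
python3 -c "
from h import *
key([0,0,.025],.80)"
```

```text
t 10.95 tcp [0.5071 0.1111 0.1888] tip-mouth mm [ 2.3 -3.1 33. ] axis tilt [-0.0227  0.0087] cw of case rad 0.795 F [ 0.15 -0.01 -0.48] Tq [0.045 0.016 0.031] q6 2.1 op 0.077
   shift cm [-0.17  0.34  0.8 ] spin 0.005
```

The key tilts 0.024 rad in its own plane. Fitting the bore allows about 0.033, which is tight. A fast downward stroke relaxes the tilt the other way, so I'll try slowly up and then quickly down.

Emit:
{"api": "send_rows", "payload": {"motion": [-0.17, 0.34, -0.7, 0, 0.6, 0, 0, -0.7, 0, 0.6, 0, 0, -0.7, 0, 0.6, 0, 0, -0.7, 0, 0.6, 0, 0, -0.7, 0, 0.6, 0, 0, -0.7, 0, 0.6, 0, 0, -0.7, 0, 0.6, 0, 0, -0.7, 0, 0.6, 0, 0, -0.7, 0, 0.6, 0, 0, -0.7, 0, 0.6, 0, 0, -0.3, 0, 0.6, 0, 0, -0.1, 0, 0.6]}}

```text
time: 12.15
eef_pos: [0.5057, 0.1155, 0.2711]
tcp_rot: [-0.507, 0.862, -0.0, -0.005]
contact_force: [-0.2, 0.6, -0.9]
opening: 0.084
```

```bash
python3 -c "
from h import *
key([0,0,.025],.80)"
```

```text
t 12.15 tcp [0.5057 0.1155 0.2711] tip-mouth mm [  1.1   1.3 115.3] axis tilt [-0.0199  0.0089] cw of case rad 0.794 F [-0.19  0.58 -0.92] Tq [-0.01   0.021  0.009] q6 2.11 op 0.084
   shift cm [ 0.09 -0.01  9.03] spin 0.006
```

Emit:
{"api": "send_rows", "payload": {"motion": [0, 0, 3, 0, 0.6, 0, 0, 2.5, 0, 0.6, 0, 0, 0, 0, 0.6, 0, 0, 0, 0, 0.6, 0, 0, 0, 0, 0.6]}}

```text
time: 12.65
eef_pos: [0.5063, 0.1152, 0.2169]
tcp_rot: [-0.507, 0.862, -0.001, -0.004]
contact_force: [-0.4, 0.3, -0.8]
opening: 0.077
```

```bash
python3 -c "
from h import *
key([0,0,.025],.80)"
```

```text
t 12.65 tcp [0.5063 0.1152 0.2169] tip-mouth mm [ 1.8  1.  61.1] axis tilt [-0.0172  0.0089] cw of case rad 0.794 F [-0.41  0.26 -0.82] Tq [-0.041  0.033 -0.005] q6 2.11 op 0.077
   shift cm [0.15 0.1  3.61] spin 0.006
```

Emit:
{"api": "send_rows", "payload": {"motion": [0.15, 0.1, 2.2, 0.006, 0.6, 0, 0, 1.5, 0, 0.6, 0, 0, 0, 0, 0.6, 0, 0, 0, 0, 0.6, 0, 0, 0, 0, 0.6]}}

```text
time: 13.15
eef_pos: [0.5083, 0.1144, 0.1851]
tcp_rot: [-0.505, 0.863, -0.003, 0.001]
contact_force: [-0.0, -0.1, -1.6]
opening: 0.075
```

```bash
python3 - <<'E'
from h import *
s=key([0,0,.01],.80)
q,T=cam("wrist",s);p,d=cams.read_camera("wrist")
C=cloud(q,T,d);Z=C[...,2]
box=(abs(C[...,0]-.503)<.05)&(abs(C[...,1]-.114)<.05)
m=box&(abs(Z-.094)<.004);P=C[m];print(m.sum(),cv2.minAreaRect((P[:,:2]*1000).astype(np.float32)),np.median(P[:,2]))
cv2.imwrite("pics/w5.png",cv2.resize(p[80:360,160:480],None,fx=2.5,fy=2.2)[:,:,::-1])
q,T=cam("scene");p,d=cams.read_camera("scene")
# stem pixels by projecting predicted axis; compare with depth cloud of stem
C=cloud(q,T,d)
M=R.from_quat(s['tcp_rot']).as_matrix();tip,ax,kx=kt();t0=s['eef_pos']+M@tip;up=-(M@ax)
rel=C-t0;h=rel@up;lat=rel-h[...,None]*up
m=(h>.018)&(h<.054)&(np.linalg.norm(lat,axis=-1)<.02)&(d>0)
from scipy.optimize import least_squares
P=C[m];print('stem pts',len(P))
# fit cylinder r=10mm
def f(v):
    o=t0+[v[0],v[1],0];a=up+[v[2],v[3],0];a/=np.linalg.norm(a);r=P-o;return np.linalg.norm(r-np.outer(r@a,a),axis=1)-.010
r=least_squares(f,np.zeros(4),loss='soft_l1',f_scale=.001);print('stem fit: tip offset mm',(r.x[:2]*1e3).round(2),'tilt add',r.x[2:].round(4),'rms',np.std(f(r.x))*1e3)
X=C;m=(abs(X[...,0]-.503)<.05)&(abs(X[...,1]-.114)<.05)&(abs(X[...,2]-.0945)<.004);P=X[m];print(cv2.minAreaRect((P[:,:2]*1000).astype(np.float32)))
cv2.imwrite("pics/s5.png",cv2.resize(p[200:320,180:300],None,fx=5,fy=5,interpolation=2)[:,:,::-1])
E
```

```text
t 13.15 tcp [0.5083 0.1144 0.1851] tip-mouth mm [ 4.4  0.2 29.3] axis tilt [-0.0069  0.0094] cw of case rad 0.8 F [-0.02 -0.1  -1.64] Tq [-0.021 -0.026 -0.006] q6 2.11 op 0.075
   shift cm [0.23 0.39 1.93] spin 0.000
4871 ((504.17364501953125, 114.66923522949219), (58.288307189941406, 58.29201889038086), 16.505626678466797) 0.09453831217334929
stem pts 225
stem fit: tip offset mm [ 0.32 -0.46] tilt add [-0.0111  0.0047] rms 0.9904180369076085
((503.8351745605469, 114.72681427001953), (61.524906158447266, 62.72949981689453), 16.071231842041016)
```

View pics/s5.png

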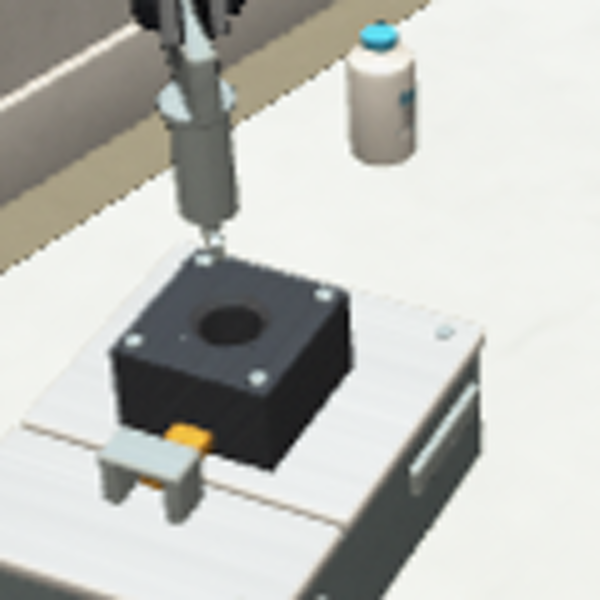

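View pics/w5.png

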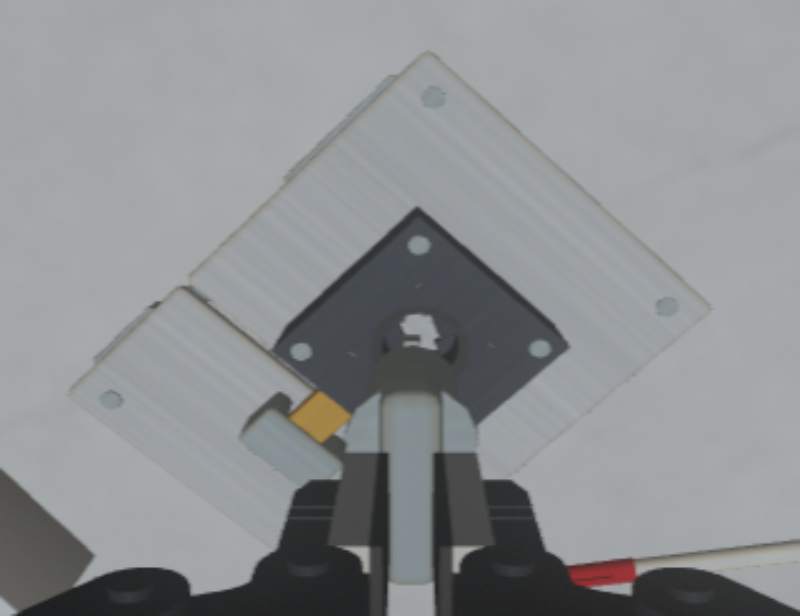

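Tilt is down to 0.012. An independent stem fit in the scene camera agrees with the predicted tip to within 0.6 mm. Next I'll centre the key and go down to just above the mouth.

Emit:
{"api": "send_rows", "payload": {"motion": [0.22, 0.2, 0.3, 0, 0.6, 0, 0.2, 0.5, 0, 0.6, 0, 0, 0.5, 0, 0.6, 0, 0, 0.5, 0, 0.6, 0, 0, 0.3, 0, 0.6, 0, 0, 0, 0, 0.6, 0, 0, 0, 0, 0.6]}}

```text
time: 13.95
eef_pos: [0.5038, 0.1144, 0.163]
tcp_rot: [-0.505, 0.863, -0.004, 0.001]
contact_force: [-0.3, -0.1, -1.1]
opening: 0.08
```

```bash
python3 -c "
from h import *
key([0,0,.0],.80)"
```

```text
t 13.95 tcp [0.5038 0.1144 0.163 ] tip-mouth mm [0.  0.2 7.2] axis tilt [-0.0055  0.0094] cw of case rad 0.8 F [-0.27 -0.13 -1.11] Tq [ 0.001 -0.001 -0.017] q6 2.12 op 0.08
   shift cm [ 0.02 -0.    0.72] spin 0.000
```

Emit:
{"api": "send_rows", "payload": {"motion": [0, 0, 0.4, 0, 0.6, 0, 0, 0.4, 0, 0.6, 0, 0, 0.4, 0, 0.6, 0, 0, 0.3, 0, 0.6, 0, 0, 0.2, 0, 0.6, 0, 0, 0, 0, 0.6]}}

```text
time: 14.55
eef_pos: [0.5041, 0.1142, 0.1446]
tcp_rot: [-0.505, 0.863, -0.004, 0.002]
contact_force: [0.8, -0.2, -1.6]
opening: 0.079
```

```bash
python3 - <<'E'
from h import *
s=key([0,0,-.012],.80)
q,T=cam("scene");p,d=cams.read_camera("scene");C=cloud(q,T,d)
M=R.from_quat(s['tcp_rot']).as_matrix();tip,ax,kx=kt();t0=s['eef_pos']+M@tip;up=-(M@ax)
rel=C-t0;h=rel@up;lat=rel-h[...,None]*up
m=(h>.02)&(h<.054)&(np.linalg.norm(lat,axis=-1)<.02)&(d>0)&(C[...,2]>.1)
from scipy.optimize import least_squares
P=C[m]
def f(v):
    o=t0+[v[0],v[1],0];a=up;r=P-o;return np.linalg.norm(r-np.outer(r@a,a),axis=1)-.010
r=least_squares(f,np.zeros(2),loss='soft_l1',f_scale=.001);print('stem fit off mm',(r.x[:2]*1e3).round(2),len(P))
cv2.imwrite("pics/s6.png",cv2.resize(p[200:320,180:300],None,fx=5,fy=5,interpolation=2)[:,:,::-1])
E
```

```text
t 14.55 tcp [0.5041 0.1142 0.1446] tip-mouth mm [  0.4   0.1 -11.2] axis tilt [-0.0053  0.0094] cw of case rad 0.8 F [ 0.81 -0.23 -1.62] Tq [0.003 0.012 0.02 ] q6 2.12 op 0.079
   shift cm [0.03 0.03 0.08] spin 0.000
stem fit off mm [-0.26 -0.4 ] 197
```

View pics/s6.png

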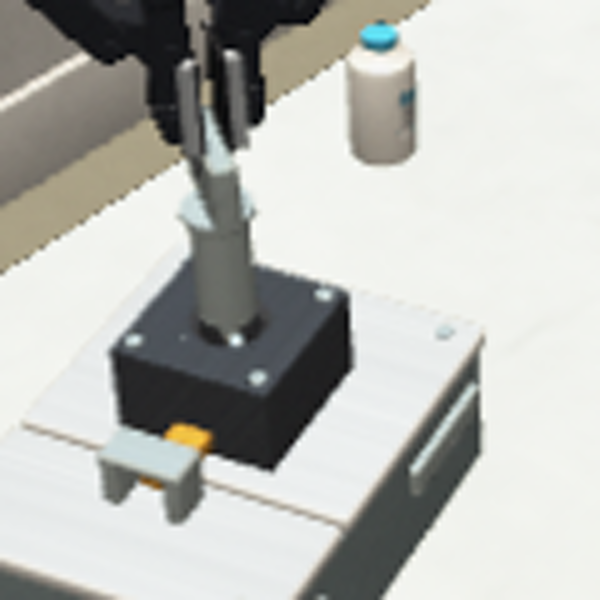

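The blade is in the mouth and the stem is centred at pixel (230,330), with no contact force. I'll continue in small steps.

Emit:
{"api": "send_rows", "payload": {"motion": [0, 0.02, 0.2, 0, 0.6, 0, 0, 0.2, 0, 0.6, 0, 0, 0.2, 0, 0.6, 0, 0, 0.1, 0, 0.6]}}

```text
time: 15.0
eef_pos: [0.5045, 0.1144, 0.1379]
tcp_rot: [-0.505, 0.863, -0.004, 0.002]
contact_force: [0.6, -0.4, -0.3]
opening: 0.076
```

```bash
python3 -c "
from h import *
key([0,0,-.02],.80)"
```

```text
t 15.00 tcp [0.5045 0.1144 0.1379] tip-mouth mm [  0.9   0.2 -17.9] axis tilt [-0.0037  0.0095] cw of case rad 0.8 F [ 0.56 -0.45 -0.34] Tq [ 0.009  0.078 -0.015] q6 2.12 op 0.076
   shift cm [0.06 0.07 0.21] spin 0.000
```

Emit:
{"api": "send_rows", "payload": {"motion": [0.03, 0.05, 0.15, 0, 0.6, 0, 0, 0.15, 0, 0.6, 0, 0, 0.1, 0, 0.6]}}

```text
time: 15.3
eef_pos: [0.504, 0.1143, 0.1336]
tcp_rot: [-0.505, 0.863, -0.004, 0.002]
contact_force: [-0.4, -0.2, 0.4]
opening: 0.077
```

```bash
python3 -c "
from h import *
key([0,0,-.024],.80)"
```

```text
t 15.30 tcp [0.504  0.1143 0.1336] tip-mouth mm [  0.4   0.1 -22.2] axis tilt [-0.0035  0.0094] cw of case rad 0.8 F [-0.45 -0.24  0.43] Tq [-0.043  0.027  0.04 ] q6 2.12 op 0.077
   shift cm [0.03 0.03 0.18] spin 0.000
```

Emit:
{"api": "send_rows", "payload": {"motion": [0, 0.02, 0.1, 0, 0.6, 0, 0, 0.1, 0, 0.6, 0, 0, 0.1, 0, 0.6]}}

```text
time: 15.6
eef_pos: [0.5053, 0.1145, 0.1323]
tcp_rot: [-0.505, 0.863, -0.005, 0.004]
contact_force: [-0.3, 0.1, 3.5]
opening: 0.082
```

```bash
python3 -c "
from h import *
key([0,0,-.024],.80)"
```

```text
t 15.60 tcp [0.5053 0.1145 0.1323] tip-mouth mm [  1.9   0.4 -23.4] axis tilt [-0.      0.0096] cw of case rad 0.8 F [-0.26  0.13  3.54] Tq [0.113 0.082 0.045] q6 2.12 op 0.082
   shift cm [0.12 0.15 0.05] spin 0.000
```

The blade touches the plate at about -23 mm with about 4 N. Now I'll turn anticlockwise in small steps while pressing lightly.

Emit:
{"api": "send_rows", "payload": {"motion": [0.05, 0.1, 0.05, -0.04, 0.6, 0, 0.03, 0.05, -0.04, 0.6, 0, 0, 0.05, -0.04, 0.6]}}

```text
time: 15.9
eef_pos: [0.5054, 0.1146, 0.1326]
tcp_rot: [-0.557, 0.83, -0.006, 0.005]
contact_force: [-0.2, -0.6, 2.3]
opening: 0.08
```

```bash
python3 -c "
from h import *
key([0,0,-.024],.80)"
```

```text
t 15.90 tcp [0.5054 0.1146 0.1326] tip-mouth mm [  2.1   0.4 -23.2] axis tilt [0.002  0.0079] cw of case rad 0.676 F [-0.24 -0.61  2.31] Tq [-0.104  0.073 -0.065] q6 1.99 op 0.08
   shift cm [0.12 0.18 0.08] spin 0.124
```

Emit:
{"api": "send_rows", "payload": {"motion": [0.05, 0.1, 0.1, -0.04, 0.6, 0, 0.1, 0.1, -0.04, 0.6, 0, 0.05, 0.1, -0.04, 0.6]}}

```text
time: 16.2
eef_pos: [0.5049, 0.1145, 0.1319]
tcp_rot: [-0.608, 0.794, -0.009, 0.006]
contact_force: [-0.4, 0.1, -0.6]
opening: 0.077
```

```bash
python3 -c "
from h import *
key([0,0,-.024],.80)"
```

```text
t 16.20 tcp [0.5049 0.1145 0.1319] tip-mouth mm [  1.8   0.1 -23.9] axis tilt [0.0054 0.0049] cw of case rad 0.551 F [-0.38  0.12 -0.6 ] Tq [-0.034  0.052  0.002] q6 1.87 op 0.077
   shift cm [0.06 0.17 0.01] spin 0.249
```

The push fell away at z = -23.9, between 0.68 and 0.55 rad clockwise, so the blade has dropped into the slot. I'll push gently and watch the force.

Emit:
{"api": "send_rows", "payload": {"motion": [0.05, 0.1, 0.15, 0, 0.6, 0, 0.05, 0.15, 0, 0.6, 0, 0, 0.1, 0, 0.6]}}

```text
time: 16.5
eef_pos: [0.5027, 0.1143, 0.1267]
tcp_rot: [-0.607, 0.794, -0.008, 0.006]
contact_force: [-0.1, -0.5, -0.8]
opening: 0.079
```

```bash
python3 -c "
from h import *
key([0,0,-.0385],.80)"
```

```text
t 16.50 tcp [0.5027 0.1143 0.1267] tip-mouth mm [ -0.5  -0.1 -29.1] axis tilt [0.0044 0.0048] cw of case rad 0.552 F [-0.08 -0.47 -0.75] Tq [-0.065  0.01   0.016] q6 1.87 op 0.079
   shift cm [-0.02 -0.02  0.94] spin 0.248
```

Emit:
{"api": "send_rows", "payload": {"motion": [0, 0, 0.2, 0, 0.6, 0, 0, 0.2, 0, 0.6, 0, 0, 0.1, 0, 0.6]}}

```text
time: 16.8
eef_pos: [0.5025, 0.1142, 0.1206]
tcp_rot: [-0.607, 0.794, -0.008, 0.005]
contact_force: [-0.5, -0.6, 0.6]
opening: 0.078
```

```bash
python3 -c "
from h import *
key([0,0,-.0385],.80)"
```

```text
t 16.80 tcp [0.5025 0.1142 0.1206] tip-mouth mm [ -0.7  -0.1 -35.2] axis tilt [0.0036 0.0047] cw of case rad 0.553 F [-0.48 -0.59  0.64] Tq [-0.006 -0.075  0.048] q6 1.87 op 0.078
   shift cm [-0.03 -0.06  0.33] spin 0.247
```

Emit:
{"api": "send_rows", "payload": {"motion": [0, -0.04, 0.1, 0, 0.6, 0, 0, 0.1, 0, 0.6]}}

```text
time: 17.0
eef_pos: [0.5028, 0.1141, 0.1182]
tcp_rot: [-0.607, 0.795, -0.008, 0.005]
contact_force: [-0.1, -0.7, 0.3]
opening: 0.08
```

```bash
python3 -c "
from h import *
key([0,0,-.0385],.80)"
```

```text
t 17.00 tcp [0.5028 0.1141 0.1182] tip-mouth mm [ -0.4  -0.2 -37.6] axis tilt [0.0032 0.0048] cw of case rad 0.553 F [-0.15 -0.72  0.28] Tq [-0.016 -0.013 -0.008] q6 1.87 op 0.08
   shift cm [-0.03 -0.03  0.09] spin 0.247
```

Emit:
{"api": "send_rows", "payload": {"motion": [0, 0, 0.1, 0, 0.6, 0, 0, 0.1, 0, 0.6]}}

```text
time: 17.2
eef_pos: [0.5036, 0.114, 0.1172]
tcp_rot: [-0.607, 0.795, -0.009, 0.006]
contact_force: [-1.0, -0.7, 3.4]
opening: 0.08
```

```bash
python3 -c "
from h import *
key([0,0,-.0385],.80)"
```

```text
t 17.20 tcp [0.5036 0.114  0.1172] tip-mouth mm [  0.5  -0.3 -38.6] axis tilt [0.0048 0.0046] cw of case rad 0.553 F [-0.96 -0.72  3.43] Tq [-0.052  0.055 -0.023] q6 1.87 op 0.08
   shift cm [-0.02  0.06 -0.01] spin 0.247
```

The stem is on the plate (-38.6 mm, about 4 N). Now I'll turn anticlockwise, keeping a light push and watching the torque.

Emit:
{"api": "send_rows", "payload": {"motion": [0, 0.06, 0.07, -0.04, 0.6, 0, 0.05, 0.07, -0.04, 0.6, 0, 0.03, 0.07, -0.04, 0.6]}}

```text
time: 17.5
eef_pos: [0.5041, 0.1143, 0.1173]
tcp_rot: [-0.655, 0.755, -0.01, 0.007]
contact_force: [0.4, -0.9, 2.1]
opening: 0.077
```

```bash
python3 -c "
from h import *
key([0,0,-.0385],.80)"
```

```text
t 17.50 tcp [0.5041 0.1143 0.1173] tip-mouth mm [  1.1  -0.2 -38.5] axis tilt [0.0076 0.0024] cw of case rad 0.429 F [ 0.39 -0.89  2.05] Tq [-0.039  0.046  0.004] q6 1.75 op 0.077
   shift cm [0.   0.11 0.  ] spin 0.371
```

Emit:
{"api": "send_rows", "payload": {"motion": [0, 0.1, 0.1, -0.04, 0.6, 0, 0.06, 0.1, -0.04, 0.6, 0, 0.05, 0.1, -0.04, 0.6]}}

```text
time: 17.8
eef_pos: [0.5044, 0.1141, 0.1171]
tcp_rot: [-0.701, 0.713, -0.013, 0.008]
contact_force: [0.1, -0.9, 3.1]
opening: 0.082
```

```bash
python3 -c "
from h import *
key([0,0,-.0385],.80)"
```

```text
t 17.80 tcp [0.5044 0.1141 0.1171] tip-mouth mm [  1.6  -0.4 -38.6] axis tilt [ 0.0121 -0.0005] cw of case rad 0.304 F [ 0.06 -0.91  3.07] Tq [-0.064  0.086 -0.012] q6 1.62 op 0.082
   shift cm [-0.04  0.16 -0.02] spin 0.496
```

Emit:
{"api": "send_rows", "payload": {"motion": [0, 0.12, 0.07, -0.05, 0.6, 0, 0.08, 0.07, -0.05, 0.6, 0, 0.05, 0.07, -0.05, 0.6, 0, 0.05, 0.07, -0.05, 0.6]}}

```text
time: 18.2
eef_pos: [0.5041, 0.1138, 0.1175]
tcp_rot: [0.771, -0.636, 0.016, -0.008]
contact_force: [-0.1, -0.6, 2.2]
opening: 0.08
```

```bash
python3 -c "
from h import *
key([0,0,-.0385],.80)"
```

```text
t 18.20 tcp [0.5041 0.1138 0.1175] tip-mouth mm [  1.6  -0.9 -38.3] axis tilt [ 0.0177 -0.0045] cw of case rad 0.096 F [-0.07 -0.6   2.19] Tq [ 0.003  0.022 -0.035] q6 1.41 op 0.08
   shift cm [-0.12  0.14  0.02] spin 0.704
```

Emit:
{"api": "send_rows", "payload": {"motion": [-0.08, 0.1, 0.05, -0.05, 0.6, 0, 0.08, 0.05, -0.05, 0.6, 0, 0.05, 0.05, -0.05, 0.6, 0, 0.05, 0.05, -0.05, 0.6]}}

```text
time: 18.6
eef_pos: [0.5034, 0.1137, 0.1178]
tcp_rot: [0.833, -0.553, 0.019, -0.008]
contact_force: [0.5, 0.6, 1.0]
opening: 0.079
```

```bash
python3 -c "
from h import *
key([0,0,-.0385],.80)"
```

```text
t 18.60 tcp [0.5034 0.1137 0.1178] tip-mouth mm [  1.2  -1.2 -37.9] axis tilt [ 0.023  -0.0084] cw of case rad -0.112 F [0.48 0.62 1.01] Tq [ 0.027  0.019 -0.044] q6 1.21 op 0.079
   shift cm [-0.15  0.07  0.05] spin 0.912
```

Emit:
{"api": "send_rows", "payload": {"motion": [-0.08, 0.08, 0.07, -0.05, 0.6, -0.03, 0.05, 0.07, -0.05, 0.6, 0, 0.05, 0.06, -0.05, 0.6, 0, 0.05, 0.06, -0.05, 0.6]}}

```text
time: 19.0
eef_pos: [0.5036, 0.1133, 0.1178]
tcp_rot: [0.886, -0.464, 0.023, -0.007]
contact_force: [-0.2, 0.2, 1.7]
opening: 0.075
```

```bash
python3 -c "
from h import *
key([0,0,-.0385],-.62)"
```

```text
t 19.00 tcp [0.5036 0.1133 0.1178] tip-mouth mm [  1.7  -1.9 -38. ] axis tilt [ 0.0301 -0.0128] cw of case rad -0.319 F [-0.18  0.17  1.67] Tq [ 0.012  0.05  -0.077] q6 1.0 op 0.075
   shift cm [-0.25  0.04  0.04] spin -0.301
```

Emit:
{"api": "send_rows", "payload": {"motion": [-0.1, 0.05, 0.07, -0.05, 0.6, -0.05, 0.05, 0.06, -0.05, 0.6, 0, 0.05, 0.06, -0.05, 0.6]}}

```text
time: 19.3
eef_pos: [0.5037, 0.113, 0.1178]
tcp_rot: [0.919, -0.394, 0.026, -0.006]
contact_force: [-0.0, -0.0, 1.7]
opening: 0.075
```

```bash
python3 -c "
from h import *
key([0,0,-.0385],-.62)
for n in ('scene','top'):
    p,d=cams.read_camera(n)
    c=p[230:330,170:290] if n=='scene' else p[180:260,210:310]
    cv2.imwrite(f'pics/{n}7.png',cv2.resize(c,None,fx=6,fy=6,interpolation=2)[:,:,::-1])"
```

```text
t 19.30 tcp [0.5037 0.113  0.1178] tip-mouth mm [  2.1  -2.3 -37.9] axis tilt [ 0.0362 -0.0162] cw of case rad -0.474 F [-0.03 -0.03  1.72] Tq [ 0.026  0.018 -0.087] q6 0.85 op 0.075
   shift cm [-0.31 -0.    0.04] spin -0.146
```

View pics/scene7.png

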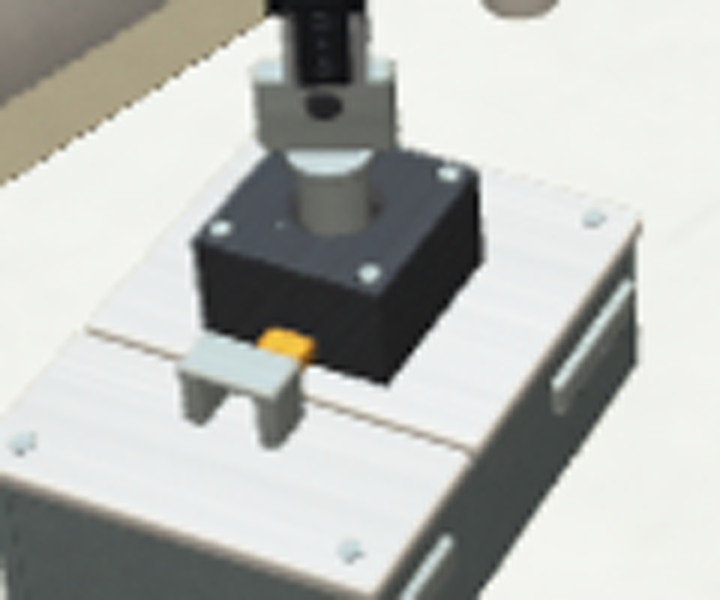

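The bolt has moved partly: the brass at (288,345) no longer reaches under the staple. I'll continue in smaller steps, watching the torque.

Emit:
{"api": "send_rows", "payload": {"motion": [-0.1, 0.03, 0.07, -0.04, 0.6, -0.05, 0.03, 0.06, -0.04, 0.6, 0, 0.03, 0.06, -0.04, 0.6]}}

```text
time: 19.7
eef_pos: [0.5041, 0.1129, 0.1178]
tcp_rot: [0.94, -0.339, 0.029, -0.005]
contact_force: [0.1, 0.2, 2.3]
opening: 0.084
```

```bash
python3 -c "
from h import *
key([0,0,-.0385],-.64)
for n in ('scene','top'):
    p,d=cams.read_camera(n)
    c=p[230:330,170:290] if n=='scene' else p[180:260,210:310]
    cv2.imwrite(f'pics/{n}8.png',cv2.resize(c,None,fx=6,fy=6,interpolation=2)[:,:,::-1])"
```

```text
t 19.70 tcp [0.5041 0.1129 0.1178] tip-mouth mm [  2.9  -2.6 -38. ] axis tilt [ 0.0421 -0.0193] cw of case rad -0.592 F [0.05 0.16 2.25] Tq [ 0.031  0.05  -0.031] q6 0.73 op 0.084
   shift cm [-0.39 -0.02  0.04] spin -0.048
```

View pics/scene8.png

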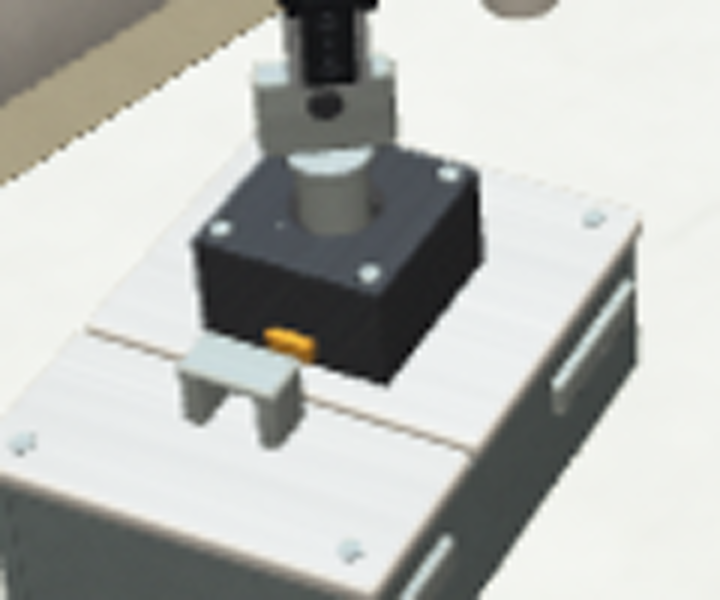

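View pics/top8.png

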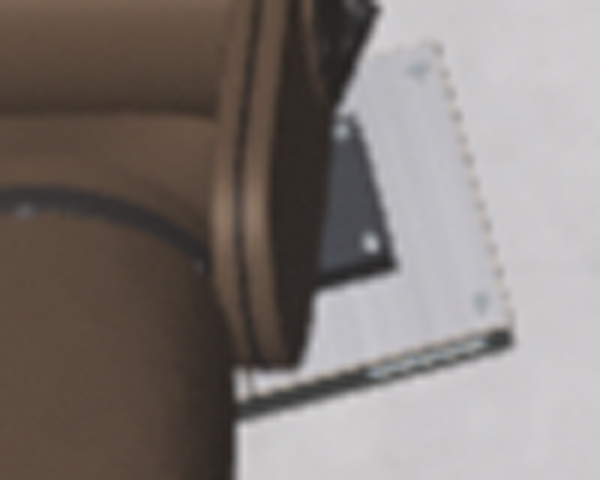

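Only a thin brass strip still shows at (288,343). I'll make two more small turns and feel for the stop.

Emit:
{"api": "send_rows", "payload": {"motion": [-0.05, 0, 0.06, -0.03, 0.6, 0, 0.03, 0.06, -0.02, 0.6, 0, 0.03, 0.05, -0.01, 0.6]}}

```text
time: 20.1
eef_pos: [0.5047, 0.1127, 0.1177]
tcp_rot: [0.95, -0.311, 0.031, -0.005]
contact_force: [-1.9, -0.3, 4.8]
opening: 0.081
```

```bash
python3 -c "
from h import *
key([0,0,-.0385],-.64)
p,d=cams.read_camera('scene')
cv2.imwrite('pics/s9.png',cv2.resize(p[260:310,190:260],None,fx=8,fy=8,interpolation=2)[:,:,::-1])"
```

```text
t 20.10 tcp [0.5047 0.1127 0.1177] tip-mouth mm [  3.6  -2.8 -38.1] axis tilt [ 0.0455 -0.0202] cw of case rad -0.652 F [-1.9  -0.33  4.76] Tq [-0.062  0.074 -0.097] q6 0.67 op 0.081
   shift cm [-0.46 -0.02  0.02] spin 0.012
```

View pics/s9.png

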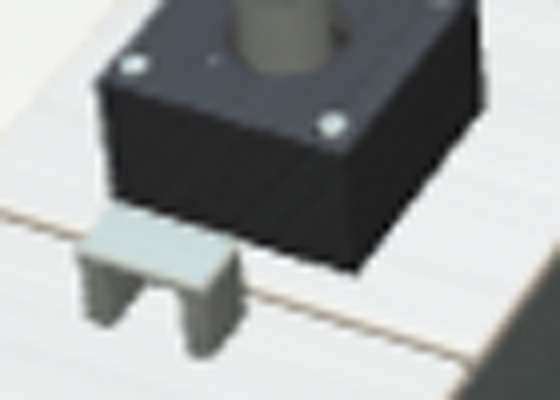

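The brass is gone and the gap is empty, so the bolt is fully drawn. I'll ease the push, open the fingers and lift away.

Emit:
{"api": "send_rows", "payload": {"motion": [0, 0, -0.05, 0, 0.6, 0, 0, 0, 0, 0.6, 0, 0, 0, 0, 2.0, 0, 0, 0, 0, 4.0, 0, 0, 0, 0, 5.0]}}

```text
time: 20.65
eef_pos: [0.5024, 0.1129, 0.1155]
tcp_rot: [0.95, -0.31, 0.028, -0.004]
contact_force: [-0.3, 0.5, 0.4]
opening: 0.567
```

```bash
python3 -c "
from h import *
key([0,0,-.0385],-.64)
p,d=cams.read_camera('wrist')
cv2.imwrite('pics/w10.png',p[:,:,::-1])"
```

```text
t 20.65 tcp [0.5024 0.1129 0.1155] tip-mouth mm [  1.   -2.6 -40.3] axis tilt [ 0.0404 -0.02  ] cw of case rad -0.652 F [-0.32  0.5   0.42] Tq [-0.015  0.004  0.056] q6 0.67 op 0.567
   shift cm [-0.23 -0.15 -0.19] spin 0.012
```

View pics/w10.png

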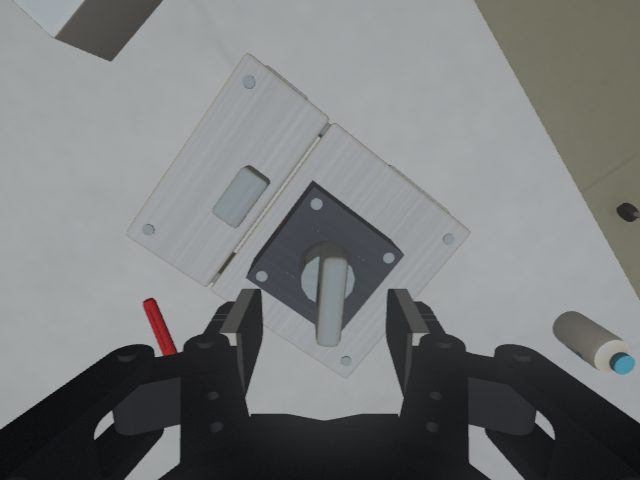

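The fingers are clear on both sides of the bow (about 330,300) and the gap to the keeper is empty. Now I'll lift away.

Emit:
{"api": "send_rows", "payload": {"motion": [0, -0.03, -1, 0, 5.5, 0, -0.04, -1, 0, 5.5, 0, -0.04, -1.5, 0, 5.5, 0, -0.04, -2, 0, 5.5, 0, -0.04, -2, 0, 5.5, 0, -0.04, -1.5, 0, 5.5, 0, 0, -1, 0, 5.5, 0, 0, -0.5, 0, 5.5, 0, 0, 0, 0, 5.5]}}

```text
time: 21.6
eef_pos: [0.4977, 0.1163, 0.2301]
tcp_rot: [0.95, -0.31, 0.03, -0.005]
contact_force: [0.4, 0.5, -0.2]
opening: 0.649
```

```bash
python3 - <<'E'
from h import *
s=ctrl.get_state();print(s['eef_pos'],s['contact_force'])
q,T=cam("wrist",s);p,d=cams.read_camera("wrist");cv2.imwrite("pics/w11.png",p[:,:,::-1])
C=cloud(q,T,d);Z=C[...,2]
m=(abs(C[...,0]-.504)<.03)&(abs(C[...,1]-.1148)<.03)&(Z>.12)&(Z<.16);P=C[m]
print('bow',cv2.minAreaRect((P[:,:2]*1000).astype(np.float32)),'top z',np.percentile(P[:,2],[50,90]))
q,T=cam("top");p,d=cams.read_camera("top");C=cloud(q,T,d)
q,T=cam("scene");p,d=cams.read_camera("scene");cv2.imwrite("pics/s11.png",p[:,:,::-1]);C=cloud(q,T,d)
for t in("bottle_drop","bottle_ctrl"):
    r=spotter.trace(t,"scene")[0];print(t,r['bbox'],np.median(C[r['mask']&(d>0)],0).round(3))
E
```

```text
[0.49773951 0.11629365 0.23009933] [ 0.41051443  0.47478968 -0.24439274]
bow ((504.1421813964844, 115.11280059814453), (37.96089172363281, 10.349401473999023), 48.184078216552734) top z [0.14434029 0.14547337]
bottle_drop [248.5, 206.4, 16.4, 24.9] [ 0.612 -0.069  0.033]
bottle_ctrl [344.4, 244.6, 22.4, 31.6] [ 0.376 -0.089  0.039]
```

View pics/s11.png

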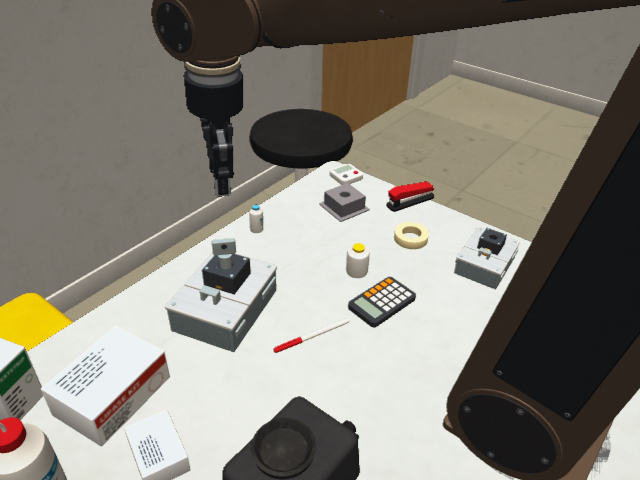

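```bash
python3 - <<'E'
from h import *
p,d=cams.read_camera('scene')
cv2.imwrite('pics/s12.png',cv2.resize(p[230:320,180:280],None,fx=7,fy=6,interpolation=2)[:,:,::-1])
s=ctrl.get_state();q,T=cam("wrist",s);p,d=cams.read_camera("wrist");C=cloud(q,T,d);Z=C[...,2]
m=(abs(C[...,0]-.504)<.03)&(abs(C[...,1]-.1148)<.03)&(Z>.135)&(Z<.16);P=C[m]
print('bow',cv2.minAreaRect((P[:,:2]*1000).astype(np.float32)))
E
```

```text
bow ((504.20562744140625, 115.24339294433594), (37.51921081542969, 10.239873886108398), 48.76670455932617)
```

View pics/s12.png

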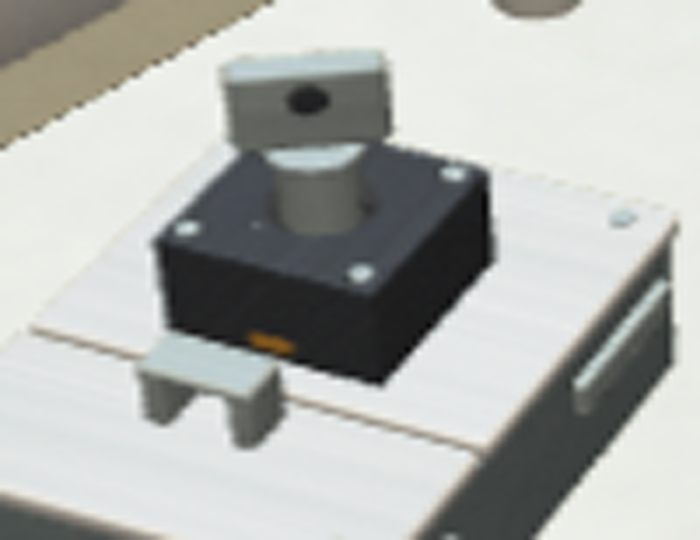

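View pics/w11.png

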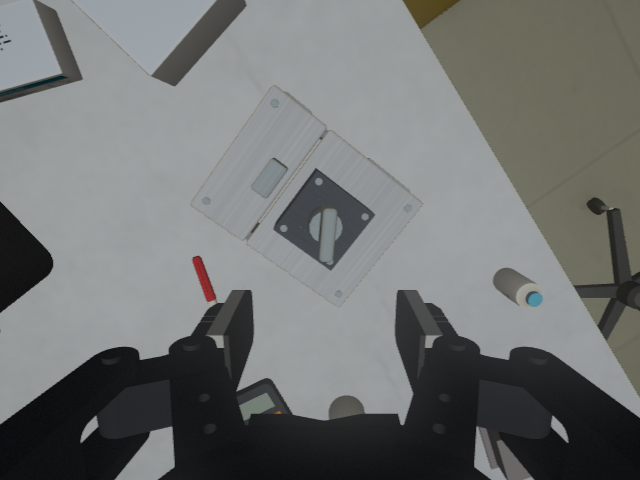

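On release the key turned back slightly (bow at 48.5°, 0.56 rad), and the brass now looks about flush with the housing. I'll measure the bolt's position before deciding whether to regrip.

```bash
python3 - <<'E'
from h import *
z=np.load("scene0.npz");q,T=cam("scene")
a=np.radians(16.46);ex=np.array([np.cos(a),np.sin(a),0]);ey=np.array([-np.sin(a),np.cos(a),0])
p1,d1=cams.read_camera("scene")
for nm,p,d in(("start",z['p'],z['d']),("now",p1,d1)):
    C=cloud(q,T,d)-LOCK*[1,1,0]
    h=cv2.cvtColor(p,cv2.COLOR_RGB2HSV)
    m=np.zeros(d.shape,bool);m[270:300,195:250]=True
    m&=(h[...,0]>8)&(h[...,0]<30)&(h[...,1]>150)
    P=C[m];y=P@ey;print(nm,m.sum(),'y from axis mm',(np.percentile(y,[2,25,50,75,98])*1e3).round(1),'z',(np.percentile(P[:,2],[2,50,98])*1e3).round(1))
    m=np.zeros(d.shape,bool);m[262:300,205:245]=True
    P=C[m];w=(P[:,2]>.068)&(P[:,2]<.088)&(abs(P@ex)<.027)&(abs(P@ex)>.012);print('   lock +y face y',(np.median((P@ey)[w])*1e3).round(1))
print(ctrl.get_state()['contact_force'])
E
```

```text
start 36 y from axis mm [27.5 29.2 31.9 34.5 53. ] z [64.1 70.4 72.9]
   lock +y face y 28.4
now 13 y from axis mm [25.9 27.5 27.9 28.6 29.4] z [62.8 66.8 69.8]
   lock +y face y 28.6
[-0.46921116 -0.05996867  0.27286688]
```

The brass face now sits at y = 27.9 mm and the housing face at 28.6 mm. The gap is empty, so the bolt is drawn at least 18 mm, and the key angle implies about 19.7 mm. I'll make one check that it stays put.

Emit:
{"api": "send_rows", "payload": {"motion": [0, 0, 0, 0, 5.5, 0, 0, 0, 0, 5.5, 0, 0, 0, 0, 5.5, 0, 0, 0, 0, 5.5, 0, 0, 0, 0, 5.5]}}

```text
time: 22.5
eef_pos: [0.4967, 0.1162, 0.2272]
tcp_rot: [0.95, -0.31, 0.027, -0.004]
contact_force: [0.3, -0.3, -0.9]
opening: 0.642
```

```bash
python3 - <<'E'
from h import *
s=ctrl.get_state();q,T=cam("wrist",s);p,d=cams.read_camera("wrist");C=cloud(q,T,d);Z=C[...,2]
m=(abs(C[...,0]-.504)<.03)&(abs(C[...,1]-.1148)<.03)&(Z>.135)&(Z<.16);P=C[m]
r=cv2.minAreaRect((P[:,:2]*1000).astype(np.float32));print(s['time'],s['eef_pos'],'bow',r,np.median(P[:,2]))
ok=abs(r[0][0]-504)<3 and abs(r[0][1]-115)<3 and 46<r[2]<55
print(ok)
if ok: print(workorder.sign_off())
E
```

```text
22.5 [0.49671858 0.11617268 0.22724202] bow ((504.2499694824219, 115.24632263183594), (37.49470138549805, 10.314202308654785), 49.14154052734375) 0.14454833175718756
True
the job is handed in; nothing more can be done
None
```

The lock is open and the job is handed in at about 22.5 s. The bolt was drawn until no brass showed, though the key slipped back a little when I let go.

**What I did:** I took the key from its stand and put it in the larger case's lock. Turning it anticlockwise with about 4 N on the plate, I felt the blade drop in at about 0.55–0.68 rad clockwise. I then pushed it home and turned it to 0.65 rad anticlockwise by the tool's pose. The measured tool force stayed below about 6 N throughout.

**Last checks:**
- **Key:** it stands in the lock with its lower end about 37.5 mm below the mouth, within 1 mm of the axis. It stayed put over the last second before I handed in.
- **Bolt:** the gap to the keeper is empty and the bolt's face sits flush with the housing.
- **Bottles:** neither had moved at the last look.
- **Robot:** the gripper is clear of everything.

**Where it disagreed:** on release the key turned back to about 0.56 rad. By the key angle the bolt is now drawn about 20 mm, short of the full 24 but above the required 16. I chose not to regrip it, to avoid forcing the key.

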